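Lay out a light-measuring station

TASK

Set up the measuring station on the grey board: swing the hinged hold-down bar of the steel clamp fixture up and fully back, slide the aluminium block out from beneath it and set the block flat inside the board's rectangular outline, lengthwise like the outline. Stand the short crimp-capped vial on the middle of the block's top, the amber bottle in the middle of the farther of the two circles left of the block (as the robot sees it), and the slim black-capped vial in the middle of the circle between the block and the bottle. Never tip the vials or the bottle over, and leave the beaker and the white dish where they stand.

Things in the scene. Friction and masses are not known exactly. Their poses are not given: they have to be found in the camera images.
- board: Fixed grey board 140 (x) x 300 (y) mm, top 5 mm up. Origin: underside, below the centre of the printed rectangle (92 along x, 52 along y). x points away from the robot, y to its left (yaw within 0.2 rad). Two printed 50 mm circles left of the rectangle: centres at y +60 (nearer) and +120 mm (farther), x 0. Fixed aluminium box, 70 x 50, top 40 mm up, centred at y -105 mm.
- fixture: Fixed dark steel clamp, x away from the robot (yaw within 0.3). Origin: underside. Base x -85..70, y +-50, top 8 mm up; rails y +-23..29, top 13 mm. Rear bridge (x 30..60, y +-35, top 60 mm up) covers the block's last 15 mm, 3 mm above it: slide the block 20 mm or more to the front (-x) before lifting it. Bar hinge axis along y at x 45, z 52 mm.
- bar (a joint): Angle of the hold-down bar (rad): 0 = level, down on the block; grows as its front end is lifted up and back; 1.57 upright, stop at 2.0 (fully back). Starts at 0 to 0.12. Stiff: about 2 N at the grip; stays where left. A nose 31 mm deep under it, 88 mm from the hinge, blocks the block's front until raised; upright it still juts over the block.
- bar_grip (a point): Centre of the black round grip at the bar's free end, 115 mm from the hinge axis; with the bar down it is in front (-x of the fixture), 52 mm above the bench. Cylinder 16 mm across, 20 mm long, axis along the hinge: pinch its flat ends, fingers closing along the fixture's y. The bar behind it is 16 mm wide, 8 mm thick. Turns with the bar.
- block: Loose plain aluminium block, 80 (x) by 40 (y) by 20 (z) mm, about 0.17 kg, origin at the centre of its underside. It starts in the fixture: centre 5 mm behind the fixture's origin, underside 8 mm above the bench, long side along the fixture's x.
- short_vial: Short glass vial with paper label and silvery aluminium crimp cap, 28 mm across, 40 mm high (cap 22 mm across, top 8 mm), upright; origin at the centre of its underside. About 35 g.
- slim_vial: Tall slim glass vial with paper label and black screw cap, 22 mm across, 62 mm high (cap 20 mm across, top 11 mm), upright; origin at the centre of its underside. About 30 g.
- bottle: Amber glass bottle with paper label and white screw cap, 44 mm across, 62 mm high (cap 34 mm across, top 16 mm; below it a shoulder, straight side up to 40 mm), upright; origin at the centre of its underside. About 110 g.
- beaker: Bystander, to be left alone: empty clear glass beaker, about 50 mm across, 60 mm high; origin at the centre of its underside.
- dish: Bystander, to be left alone: white porcelain dish, 62 mm across, 22 mm high; origin at the centre of its underside.

How it is judged:
By the outcome, as a careful person would: the job done as asked, in the order asked, and still so for the second after the job is handed in, with the robot touching nothing.
It also fails if it takes over 106 s, if anything falls off the work surface, if the arm or the gripper's body presses on something with over 40 N, if the wrist force passes 120 N, or if a joint passes its speed limit or range.

ROBOT

A 6-joint arm with a two-finger parallel gripper is mounted at the origin on the work surface. World frame = base frame: x ahead of the robot, y to its left, z up, the work surface at z = 0. Lengths are in mm, angles in rad, forces in N, time in s.
With the tool pointing down it reaches from about 250 to 775 mm from the base axis. Payload 4 kg.
Tool frame: the origin (TCP) lies midway between the tips of the shut fingers; the grasp point (between the pads) lies 19 mm behind it (ctrl.grasp_offset is the distance from the TCP to the grasp point, in mm); z points along the fingers, y is the line along which they close (so a half turn about z gives the same grasp; the last joint's range is limited). The gripper opens to 94 mm and grips with 3 to 60 N. Pads are 16 mm wide; open, the fingers measure 119 mm over their backs; the gripper's body (75 mm by 177 mm) begins 78 mm behind the grasp point.
Start: joints at [-1.329, 0.087, 1.371, -0, 1.684, -0.103], TCP at [185.903, -517.649, 205.506] pointing down, gripper open.
Joint ranges: [-3.1, 3.1], [-0.76, 2.03], [0.27, 2.55], [-1.08, 4.22], [0.17, 2.65], [-2.57, 2.57]. Speed limits (rad/s): [2.79, 2.79, 3.14, 3.14, 3.14, 3.14].

INTERFACE

Orientations are given as a unit quaternion [w, x, y, z].
In Python, from workcell import ctrl gives the robot as it stands.
- The arm moves only by the shell command python3 inch.py 'ROWS' [FORCE]. ROWS is rows parted by semicolons, their numbers by spaces, 1 to 8 of them, each of 7 numbers: dx, dy, dz in mm, then a rotation vector rx, ry, rz in rad, then the opening from 0.0 (shut) to 1.0 (fully open); each row is the pose to reach, as a shift and turn from the pose commanded when the command began, along the tool's axes at that moment; what a row does not reach only later rows make up. A row lasts 1/8 s, in which the tool goes at most 62.5 mm and 0.188 rad, less where a joint would pass 70% of its speed; a pose out of reach is approached as far as the arm can. The fingers move at their own pace and stop on an object; FORCE is the grip in N (left out, the last holds). Time passes only in rows, so rows that do not move let the fingers close. It prints the time, the measured TCP pose, the force, the opening and the grip force at its end.
- ctrl.observe(): the state, without advancing time (a new reading comes with each control period).
- ctrl.snapshot(name): name is "side" or "top"; returns a dict with "image" (400x640x3 uint8, red, green, blue), "camera_matrix" (3x3 intrinsics, pixels), "dist" ([k1, k2, p1, p2, k3] as OpenCV has them; the pictures are not rectified), "camera_from_world" (4x4, takes a point from world to camera coordinates). Camera axes: x right, y down, z forward; pixel columns grow to the right and rows downward; lengths in mm; the calibration is good to about 2 mm. A picture is of the moment at which its call begins. There is no depth.
- ctrl.finish_job(): hands the job in; it is judged then, once.
The state is a dict: "time": time; "joint_pos": joint angles; "dq": joint speeds; "joint_torque": joint torques, N m; "eef_pos": TCP position; "tool_rot": TCP orientation; "force": force on the tool from outside, world axes, zero at the start; "moment": the same for the moment, N m; "finger_gap": opening from 0.0 (shut) to 1.0 (fully open); "gripper_force": force on a finger pad.
Only numpy, scipy, OpenCV 4.12 (cv2) and the standard library are available. Lean on these libraries where they do the work, as an engineer would, in place of code of your own. Each camera call takes 0.05 s, during which the arm holds its last target. There are 200 camera calls.

## Working session

There is one attempt and no reset: what is moved stays moved. The work goes in short steps, Python scripts to look and compute and a shell command to move; the robot and the scene stay as the last step left them, time stands still between calls to the robot, and variables do not carry over. Pictures are saved under pics/ and viewed, at most 17 in all, crops included, and the job is handed in when it is done.

```bash
ls; mkdir -p pics; python3 - <<'E'
from workcell import ctrl
import cv2,numpy as np
for n in("top","side"):
    s=ctrl.snapshot(n); cv2.imwrite(f"pics/{n}0.png",s["image"][:,:,::-1]); np.savez(f"{n}0.npz",**s)
    print(n,s["camera_matrix"].tolist(),s["dist"],np.round(s["camera_from_world"],3).tolist())
o=ctrl.observe();print(o)
E
```

```text
inch.py
pics
workcell.py
top [[474.6906796287537, 0.0, 319.1024144314865], [0.0, 474.6906796287537, 193.35234606124087], [0.0, 0.0, 1.0]] [0.0133801 0.        0.        0.        0.       ] [[0.021, -1.0, 0.007, 6.52], [-0.98, -0.022, -0.196, 525.379], [0.196, -0.002, -0.981, 1010.039], [0.0, 0.0, 0.0, 1.0]]
side [[444.64714113316876, 0.0, 326.9516959741589], [0.0, 444.64714113316876, 199.83701283820608], [0.0, 0.0, 1.0]] [0.01587216 0.         0.         0.         0.        ] [[0.951, -0.308, 0.023, -536.504], [-0.125, -0.453, -0.883, 140.711], [0.282, 0.837, -0.47, 740.536], [0.0, 0.0, 0.0, 1.0]]
{'time': 0.1, 'joint_pos': array([-1.32914167e+00,  8.78656245e-02,  1.37207169e+00, -2.48801207e-05,
        1.68359687e+00, -1.03094440e-01]), 'dq': array([ 0.00040371, -0.00079042, -0.00088356, -0.00031439,  0.00083646,
        0.00051231]), 'joint_torque': array([ 1.26185252e-03, -3.41251588e+01, -3.03302836e+01,  7.20754266e-02,
        3.04628082e-02, -9.41072381e-05]), 'eef_pos': array([ 185.75183194, -517.16773434,  204.4456201 ]), 'tool_rot': array([-9.67581794e-04,  9.85180030e-01,  1.71520742e-01, -7.95337105e-05]), 'force': array([ 0.2170281 ,  0.32702567, -0.13892211]), 'moment': array([-0.01297943,  0.05328428, -0.0097853 ]), 'gripper_force': 0.0, 'finger_gap': 1.0032073205779901}
```
View pics/top0.png

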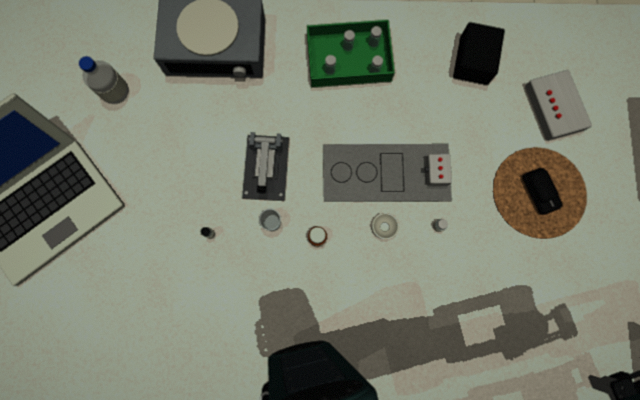

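View pics/side0.png

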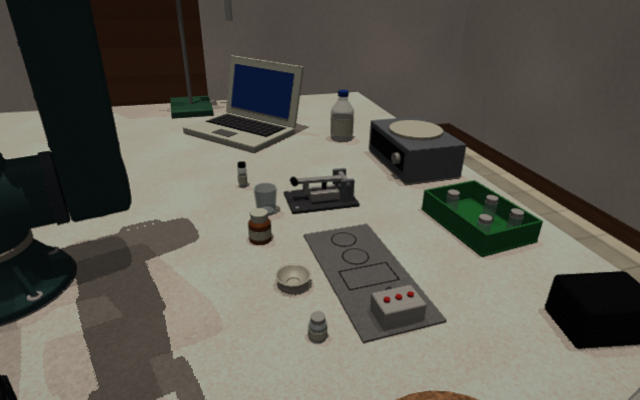

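Top view: fixture around (267,168), board (387,172), slim vial (207,232), beaker (270,220), bottle (317,235), dish (384,226), short vial (439,225). Next I'll enlarge.

```bash
python3 - <<'E'
import cv2
a=cv2.imread("pics/top0.png")[125:255,190:460]; cv2.imwrite("pics/t1.png",cv2.resize(a,(0,0),fx=2.96,fy=2.96,interpolation=cv2.INTER_CUBIC)); print(a.shape)
a=cv2.imread("pics/side0.png")[150:350,225:455]; cv2.imwrite("pics/s1.png",cv2.resize(a,(0,0),fx=3,fy=3,interpolation=cv2.INTER_CUBIC))
E
```

```text
(130, 270, 3)
```

View pics/t1.png

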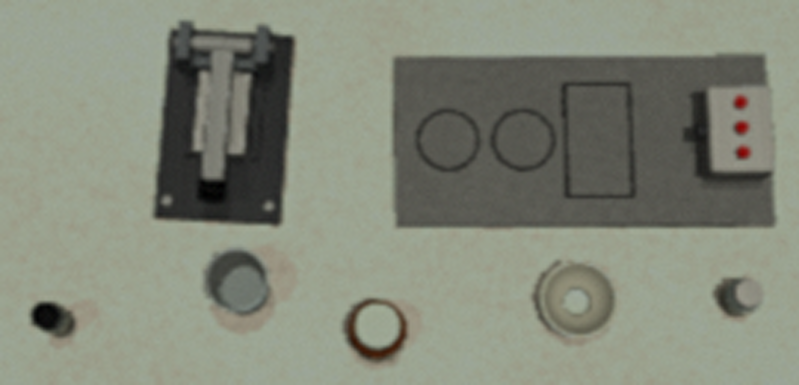

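View pics/s1.png

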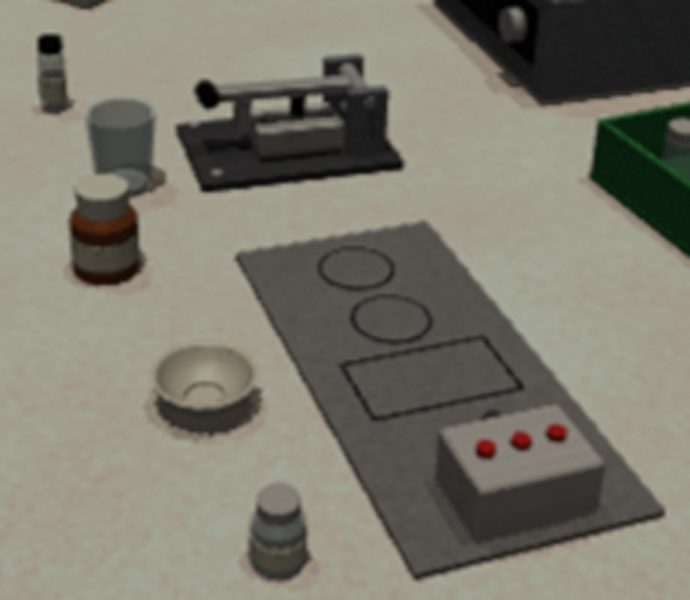

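```bash
cat > h.py <<'E'
import numpy as np, cv2
from scipy.optimize import least_squares
S={n:dict(np.load(f"{n}0.npz")) for n in("top","side")}
def proj(n,P):
    s=S[n];M=s["camera_from_world"]
    return cv2.projectPoints(np.atleast_2d(np.float64(P)),cv2.Rodrigues(M[:3,:3])[0],M[:3,3],s["camera_matrix"],s["dist"])[0][:,0]
def pt(n,u,v): return np.array([190+(u+.5)/2.96-.5,125+(v+.5)/2.96-.5]) if n=="top" else np.array([225+(u+.5)/3-.5,150+(v+.5)/3-.5])
def pix(n,L): return np.array([pt(n,*q) for q in L])
def W(p,L): # p=x,y,yaw ; L local pts
    L=np.atleast_2d(np.float64(L));c,s=np.cos(p[2]),np.sin(p[2])
    return np.c_[p[0]+c*L[:,0]-s*L[:,1],p[1]+s*L[:,0]+c*L[:,1],L[:,2]]
E
cat > fit.py <<'E'
from h import *
np.set_printoptions(precision=3,suppress=True)
def solve(f,p0,name):
    r=least_squares(f,p0,loss="soft_l1",x_scale=np.where(np.abs(p0)>2,100,1.)); print(name,r.x,"res px",np.round(r.fun,1)); return r.x
# board
R=[(46,26,5),(46,-26,5),(-46,-26,5),(-46,26,5),(0,120,5),(0,60,5)]
bt=pix("top",[(563,84),(631,84),(635,196),(567,197),(448,140),(523,140)])
bs=pix("side",[(487,338),(521,386),(377,418),(342,365),(356,268),(391,319)])
def fb(p,c=("top","side")):
    return np.concatenate([(proj(n,W(p,R))-q).ravel() for n,q in(("top",bt),("side",bs)) if n in c])
p0=[500,-150,0]
solve(fb,p0,"board");solve(lambda p:fb(p,("top",)),p0,"b top");solve(lambda p:fb(p,("side",)),p0,"b side")
# fixture
F=[(70,50,8),(70,-50,8),(-85,-50,8),(-85,50,8),(-35,20,28),(-35,-20,28)]
ft=pix("top",[(169,34),(295,38),(281,223),(155,216),(192,153),(246,156)])
F2=[(-85,50,8),(-85,-50,8),(70,-50,8)]
fs=pix("side",[(178,125),(205,181),(402,158)])
g=lambda a:[(45-115*np.cos(a),0,52+115*np.sin(a))]
def ff(p,c=("top","side")):
    r=[]
    if "top" in c: r+=[(proj("top",W(p,F))-ft).ravel(),(proj("top",W(p,g(p[3])))-pix("top",[(212,189)])).ravel()]
    if "side" in c: r+=[(proj("side",W(p,F2))-fs).ravel(),(proj("side",W(p,g(p[3])))-pix("side",[(207,93)])).ravel()]
    return np.concatenate(r)
p0=[500,130,0,.05]
for c in(("top","side"),("top",),("side",)): solve(lambda p:ff(p,c),p0,"fix"+str(c))
for k,h,a,b in(("slim",62,(45,314),(50,40)),("short",40,(747,292),(279,494)),("bottle",62,(381,324),(102,185)),("beaker",60,(237,279),(121,118)),("dish",22,(575,300),(205,375))):
    P=lambda p:[p[0],p[1],h]
    f1=lambda p:(proj("top",P(p))-pix("top",[a])).ravel();f2=lambda p:(proj("side",P(p))-pix("side",[b])).ravel()
    for nm,f in((" both",lambda p:np.r_[f1(p),f2(p)]),(" top",f1),(" side",f2)): solve(f,[400,0],k+nm)
E
python3 fit.py
```

```text
board [ 590.619 -153.012    0.028] res px [ 0.3 -0.1 -0.8 -0.3 -0.6 -0.2  0.2 -0.5 -0.  -0.   0.1 -0.2 -1.4 -0.3
  0.6  0.7 -0.7  0.6 -0.1  0.1  0.   0.2  0.2  0.1]
b top [ 589.988 -153.295    0.025] res px [ 0.5  0.1 -0.7  0.  -0.5  0.1  0.3 -0.2  0.1  0.1  0.2 -0. ]
b side [ 591.298 -152.394    0.031] res px [-1.3 -0.6  0.8  0.3 -0.3  0.4  0.1 -0.1  0.1  0.   0.3 -0.1]
fix('top', 'side') [601.996 144.824  -0.028   0.041] res px [ 0.1 -1.6 -0.6 -0.9  0.1  0.3 -0.3  0.6  0.6 -0.4 -0.3 -0.6  0.   0.1
 -1.2 -0.3 -1.   1.3  0.6  0.8 -0.2 -0. ]
fix('top',) [601.036 144.534  -0.029   0.076] res px [ 0.3 -1.3 -0.4 -0.5  0.1  0.8 -0.3  1.   0.7 -0.  -0.2 -0.2 -0.1  0. ]
fix('side',) [604.03  148.227  -0.025   0.025] res px [-0.7 -1.  -0.4  0.5  0.9 -0.1  0.3  0. ]
slim both [434.647 264.263] res px [ 0.1  0.  -0.  -0.4]
slim top [434.684 264.556] res px [0. 0.]
slim side [434.358 261.884] res px [-0.  0.]
short both [ 465.433 -258.329] res px [-0.1 -0.1 -0.   0.2]
short top [ 465.226 -258.648] res px [0. 0.]
short side [ 465.573 -258.036] res px [0. 0.]
bottle both [432.083  18.353] res px [-0.4  0.2  0.3  0.8]
bottle top [432.527  17.418] res px [0. 0.]
bottle side [432.149  21.56 ] res px [0. 0.]
beaker both [463.887 123.907] res px [ 0.4  0.  -0.1 -1.7]
beaker top [463.922 124.857] res px [0. 0.]
beaker side [462.584 116.127] res px [-0.  0.]
dish both [ 459.563 -133.464] res px [ 1.  -0.4 -0.4 -1. ]
dish top [ 458.69  -131.182] res px [-0. -0.]
dish side [ 459.541 -136.384] res px [-0.  0.]
```

```bash
cat > d.py <<'E'
# args: x y z yaw [more targets...] (TCP) -> shift/turn in present tool axes
import sys,numpy as np
from scipy.spatial.transform import Rotation as Ro
from workcell import ctrl
o=ctrl.observe();q=o["tool_rot"];R=Ro.from_quat([*q[1:],q[0]])
v=[float(a) for a in sys.argv[1:]]
for x,y,z,w in zip(*[iter(v)]*4):
    c,s=np.cos(w),np.sin(w)
    T=Ro.from_matrix([[c,s,0],[s,-c,0],[0,0,-1]])
    d=R.inv().apply(np.array([x,y,z])-o["eef_pos"]);r=(R.inv()*T).as_rotvec()
    print(np.round(d,1),np.round(r,3),"dist",round(float(np.linalg.norm(d))))
E
python3 d.py 532 147.5 150 -0.028
```

```text
[ 550.5 -508.4   55.5] [-0.002  0.     0.373] dist 751
```

```bash
G="550 -508 55 0 0 0.373 1"; python3 inch.py '550 -508 55 0 0 0.373 0.5;550 -508 55 0 0 0.373 0.5;550 -508 55 0 0 0.373 0.5;550 -508 55 0 0 0.373 0.5;550 -508 55 0 0 0.373 0.5;550 -508 55 0 0 0.373 0.5;550 -508 55 0 0 0.373 0.5;550 -508 55 0 0 0.373 0.5' 15; python3 d.py 532 147.5 150 -0.028
```

```text
time: 1.1
eef_pos: [416.0, -74.7, 168.6]
tool_rot: [0.0, 1.0, -0.014, 0.0]
force: [0.2, -0.3, 0.6]
finger_gap: 0.498
gripper_force: 0.0
[ 109.6 -225.4   18.5] [ 0. -0. -0.] dist 251
```

```bash
python3 inch.py '110 -225 18 0 0 0 0.5;110 -225 18 0 0 0 0.5;110 -225 18 0 0 0 0.5;110 -225 18 0 0 0 0.5;110 -225 18 0 0 0 0.5;110 -225 18 0 0 0 0.5;110 -225 18 0 0 0 0.5'; python3 d.py 532 147.5 150 -0.028  532 147.5 39 -0.028;python3 - <<'E'
from workcell import ctrl
import cv2,numpy as np
a=[]
s=ctrl.snapshot("top")["image"][100:240,200:380]; a.append(cv2.resize(s,(540,420)))
s=ctrl.snapshot("side")["image"][100:240,200:380]; a.append(cv2.resize(s,(540,420)))
cv2.imwrite("pics/g1.png",cv2.resize(np.hstack(a)[:,:,::-1],(800,311)))
E
```

```text
time: 1.98
eef_pos: [531.6, 143.7, 151.2]
tool_rot: [0.0, 1.0, -0.015, 0.0]
force: [-0.5, -0.3, 0.0]
finger_gap: 0.499
gripper_force: 0.0
[ 0.3 -3.8  1.2] [ 0.    -0.    -0.002] dist 4
[  0.3  -3.9 112.2] [ 0.    -0.    -0.002] dist 112
```

View pics/g1.png

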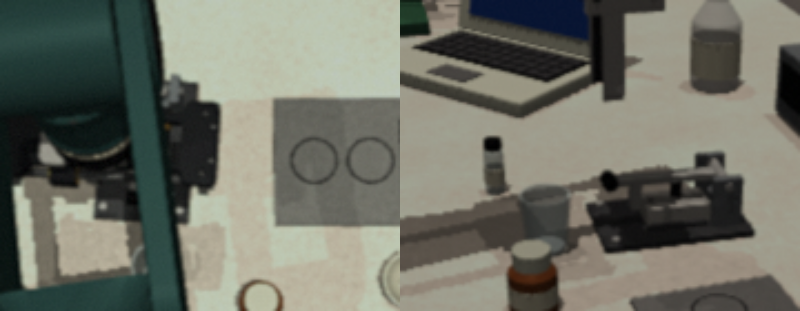

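The top view is blocked by the arm. The side view shows the grip clear at (608,180), with the fingers above it. I'll descend and close.

```bash
python3 inch.py '0 -3 60 0 0 0 0.5;0 -3 112 0 0 0 0.5;0 -3 112 0 0 0 0.5;0 -3 112 0 0 0 0.5;0 -3 112 0 0 0 0.5' 6; python3 inch.py '0 0 0 0 0 0 0.15;0 0 0 0 0 0 0.15;0 0 0 0 0 0 0.15;0 0 0 0 0 0 0.15'; python3 - <<'E'
from workcell import ctrl
import cv2,numpy as np
s=ctrl.snapshot("side")["image"][130:250,260:400]; cv2.imwrite("pics/g2.png",cv2.resize(s,(700,600))[:,:,::-1])
E
```

```text
time: 2.7
eef_pos: [534.5, 148.2, 42.5]
tool_rot: [-0.001, 1.0, -0.014, 0.003]
force: [-0.2, -0.0, 0.7]
finger_gap: 0.502
gripper_force: 0.0
time: 3.2
eef_pos: [532.2, 146.9, 39.0]
tool_rot: [0.001, 1.0, -0.014, 0.0]
force: [0.9, -4.0, 1.1]
finger_gap: 0.209
gripper_force: 6.0
```

View pics/g2.png

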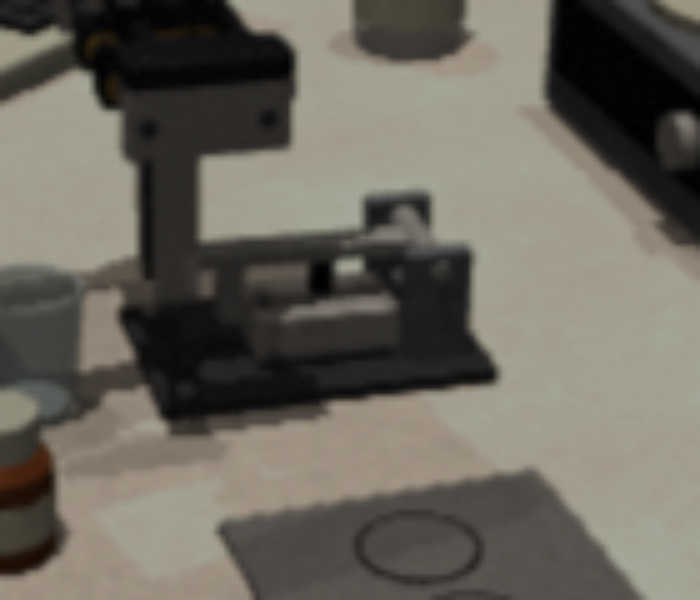

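```bash
python3 inch.py '0 1 0 0 0 0 0.1;1.6 1 -14 0 0 0 0.1;5 1 -28 0 0 0 0.1;10 1 -42 0 0 0 0.1;17 1 -54 0 0 0 0.1;25 1 -66 0 0 0 0.1;35 1 -77 0 0 0 0.1;46 1 -86 0 0 0 0.1' 12
```

```text
time: 4.25
eef_pos: [577.7, 145.3, 126.4]
tool_rot: [0.001, 1.0, -0.014, -0.001]
force: [-3.3, -3.9, -1.1]
finger_gap: 0.213
gripper_force: 12.0
```

```bash
python3 inch.py '12 1 -8 0 0 0 0.1;27 1 -15.5 0 0 0 0.1;49 1 -21.5 0 0 0 0.1;72 1 -23 0 0 0 0.1;95 1 -20 0 0 0 0.1;111 1 -15 0 0 0 0.1;119 1 -12 0 0 0 0.1;121 1 -11 0 0 0 0.1';python3 inch.py '0 0 0 0 0 0 0.1;0 0 0 0 0 0 0.1'
```

```text
time: 5.25
eef_pos: [701.8, 140.7, 139.6]
tool_rot: [0.0, 1.0, -0.014, 0.004]
force: [0.7, -4.8, 5.3]
finger_gap: 0.209
gripper_force: 12.0
time: 5.5
eef_pos: [701.7, 140.7, 139.5]
tool_rot: [0.0, 1.0, -0.014, 0.004]
force: [3.3, -4.5, 5.1]
finger_gap: 0.215
gripper_force: 12.0
```

```bash
python3 inch.py '3 2 3 0 0 0 0.1;4 3 5 0 0 0 0.1;4 3 5 0 0 0 0.1';python3 - <<'E'
from workcell import ctrl
import cv2,numpy as np
s=ctrl.snapshot("side")["image"][90:230,260:400]; cv2.imwrite("pics/g3.png",cv2.resize(s,(600,600))[:,:,::-1])
E
```

```text
time: 5.88
eef_pos: [705.1, 140.6, 137.6]
tool_rot: [-0.002, 1.0, -0.013, 0.005]
force: [-1.3, 0.2, 12.6]
finger_gap: 0.21
gripper_force: 12.0
```

View pics/g3.png

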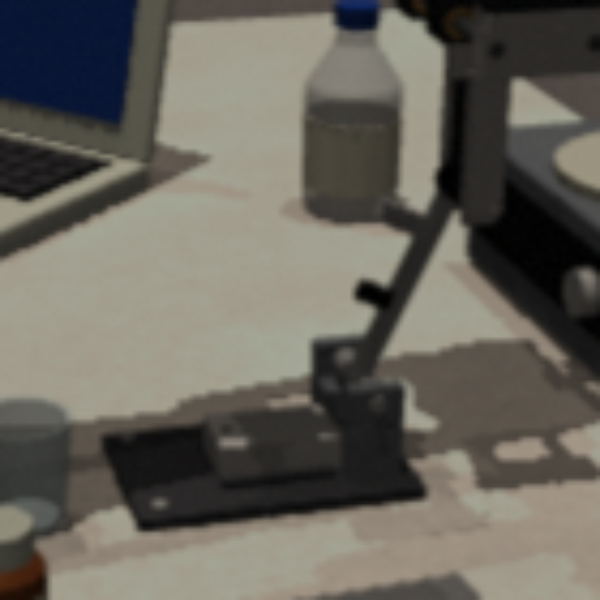

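Bar is at its stop (leaning back, nose at about (400,215)). I'll release it and retreat upward.

```bash
python3 inch.py '0 0 0 0 0 0 0.35;0 0 0 0 0 0 0.35;0 0 -50 0 0 0 0.4;0 0 -90 0 0 0 0.6;0 0 -90 0 0 0 0.6'; python3 d.py 596.5 145.7 225 -0.028 596.5 145.7 17 -0.028
```

```text
time: 6.55
eef_pos: [704.5, 139.0, 225.7]
tool_rot: [-0.001, 1.0, -0.014, 0.004]
force: [1.0, 0.7, 0.1]
finger_gap: 0.575
gripper_force: 0.0
[-108.1   -3.7   -0.2] [-0.002 -0.008  0.   ] dist 108
[-109.9   -3.3  207.8] [-0.002 -0.008  0.   ] dist 235
```

```bash
python3 inch.py '-55 -3 -5 0 0 0 0.6;-108 -4 0 0 0 0 0.6;-108 -4 0 0 0 0 0.6;-108 -4 60 0 0 0 0.6;-108 -4 115 0 0 0 0.6;-108 -4 115 0 0 0 0.6;-108 -4 115 0 0 0 0.6;-108 -4 115 0 0 0 0.6'; python3 d.py 597 145.7 17 -0.028
```

```text
time: 7.55
eef_pos: [597.6, 145.7, 109.7]
tool_rot: [-0.001, 1.0, -0.014, 0.003]
force: [-0.1, 0.0, 0.1]
finger_gap: 0.602
gripper_force: 0.0
[-1.2  0.1 92.7] [-0.001 -0.007 -0.   ] dist 93
```

```bash
python3 inch.py '-1 0 50 0 -0.007 0 0.6;-1 0 92 0 -0.007 0 0.6;-1 0 92 0 -0.007 0 0.6;-1 0 92 0 -0.007 0 0.6;-1 0 92 0 -0.007 0 0.6' 8;python3 inch.py '0 0 0 0 0 0 0.3;0 0 0 0 0 0 0.3;0 0 0 0 0 0 0.3;0 0 0 0 0 0 0.3'
```

```text
time: 8.18
eef_pos: [595.2, 145.5, 15.8]
tool_rot: [-0.0, 1.0, -0.014, -0.002]
force: [-0.7, 1.3, 0.1]
finger_gap: 0.6
gripper_force: 0.0
time: 8.68
eef_pos: [594.1, 145.4, 14.3]
tool_rot: [-0.0, 1.0, -0.014, -0.003]
force: [0.0, -0.8, 1.3]
finger_gap: 0.425
gripper_force: 8.0
```

```bash
python3 inch.py '0 0 -0.5 0 0 0 0.3;0 0 -0.5 0 0 0 0.3;-12 0 -0.5 0 0 0 0.3;-24 0 -0.5 0 0 0 0.3;-36 0 -0.5 0 0 0 0.3;-48 0 -0.5 0 0 0 0.3;-48 0 -0.5 0 0 0 0.3' 30;python3 - <<'E'
from workcell import ctrl
import cv2,numpy as np
s=ctrl.snapshot("side")["image"][110:230,240:400]; cv2.imwrite("pics/g4.png",cv2.resize(s,(800,600))[:,:,::-1])
E
python3 d.py 546 147 110 -.028
```

```text
time: 9.55
eef_pos: [544.6, 146.8, 14.6]
tool_rot: [0.0, 1.0, -0.014, -0.004]
force: [-0.3, 0.0, -1.1]
finger_gap: 0.423
gripper_force: 29.9
[ -0.1  -0.2 -95.3] [0.    0.007 0.   ] dist 95
```

View pics/g4.png

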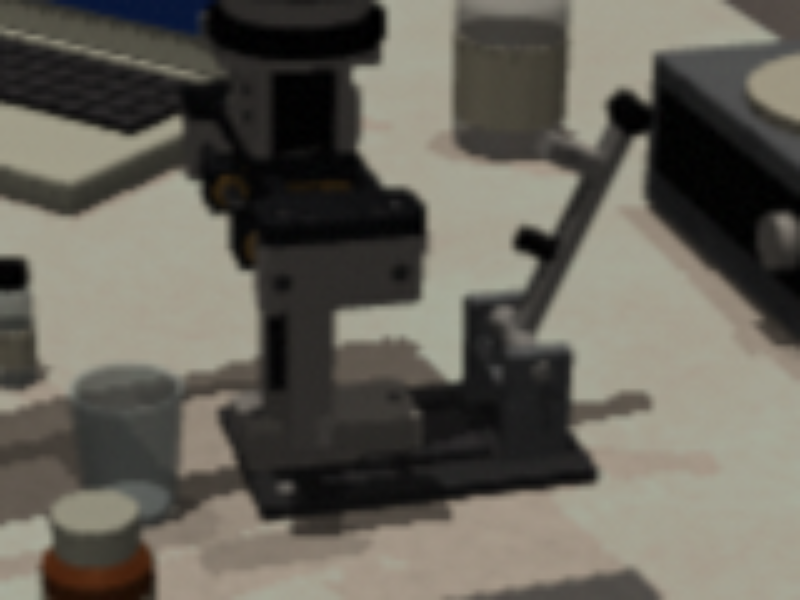

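Bar stays back and the block is out from the bridge in the grip (rear right top corner about (422,400) in the crop, front about (237,412)). Lifting.

```bash
python3 inch.py '0 0 -30 0 0 0 0.3;0 0 -90 0 0 0 0.3;0 0 -120 0 0 0 0.3;0 0 -120 0 0 0 0.3'
python3 - <<'E'
from h import *
for c in (13,10,16):
  p=[544.6+c,146.8-c*.028,-.028]
  L=[(x,y,z) for x in(-40,40) for y,z in((-20,28),(-20,8),(20,28))]
  q=(proj("side",W(p,L))+.5-[240,110])*5; print(c,q.round().tolist())
E
python3 d.py 577.5 -153.3 120 0.027
```

```text
time: 10.1
eef_pos: [549.3, 147.0, 138.2]
tool_rot: [-0.001, 1.0, -0.014, 0.0]
force: [0.9, -0.4, -0.7]
finger_gap: 0.42
gripper_force: 29.9
13 [[248.0, 437.0], [249.0, 476.0], [230.0, 397.0], [423.0, 417.0], [422.0, 456.0], [399.0, 379.0]]
10 [[241.0, 437.0], [242.0, 477.0], [223.0, 398.0], [416.0, 418.0], [415.0, 457.0], [393.0, 379.0]]
16 [[255.0, 436.0], [255.0, 476.0], [236.0, 396.0], [429.0, 416.0], [428.0, 455.0], [405.0, 378.0]]
[ 36.7 299.4  17.8] [-0.001 -0.    -0.055] dist 302
```

```bash
python3 inch.py '8 50 5 0 0 0 0.3;14 100 10 0 0 -0.03 0.3;20 150 18 0 0 -0.055 0.3;26 200 18 0 0 -0.055 0.3;32 250 18 0 0 -0.055 0.3;37 299 18 0 0 -0.055 0.3;37 299 18 0 0 -0.055 0.3;37 299 18 0 0 -0.055 0.3';python3 inch.py '0 0 0 0 0 0 0.3;0 0 0 0 0 0 0.3'; python3 d.py 577.5 -153.3 20 0.027
```

```text
time: 11.1
eef_pos: [574.2, -152.7, 114.1]
tool_rot: [-0.001, 1.0, 0.013, -0.005]
force: [-0.6, 0.8, -1.7]
finger_gap: 0.42
gripper_force: 29.9
time: 11.35
eef_pos: [575.3, -152.0, 116.3]
tool_rot: [-0.0, 1.0, 0.014, -0.004]
force: [0.5, -0.2, -1.5]
finger_gap: 0.421
gripper_force: 29.9
[ 2.9  1.4 96.3] [-0.001  0.007  0.002] dist 96
```

```bash
python3 inch.py '2.5 1.4 50 0 0 0 0.3;2.5 1.4 85 0 0 0 0.3;2.5 1.4 95 0 0 0 0.3;2.5 1.4 95 0 0 0 0.3;2.5 1.4 95 0 0 0 0.3;2.5 1.4 95 0 0 0 0.3'; python3 d.py 577.5 -153.3 11.5 0.027
python3 - <<'E'
from workcell import ctrl
import cv2,numpy as np
s=ctrl.snapshot("side")["image"][190:350,300:460]; cv2.imwrite("pics/g5.png",cv2.resize(s,(600,600))[:,:,::-1])
E
```

```text
time: 12.1
eef_pos: [578.5, -155.0, 23.6]
tool_rot: [0.001, 1.0, 0.013, -0.002]
force: [1.0, 0.5, -1.7]
finger_gap: 0.42
gripper_force: 29.9
[-0.9 -1.7 12.1] [ 0.001  0.004 -0.   ] dist 12
```

View pics/g5.png

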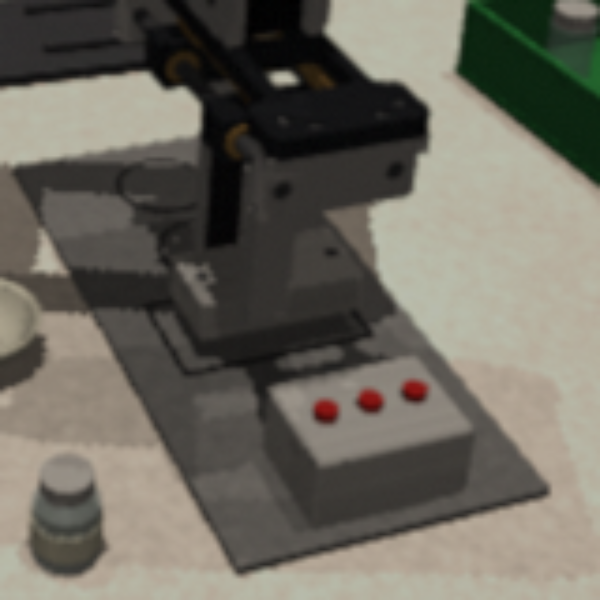

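The block hovers above the outline, with the near right outline corner at (190,372) and the far right at (372,330). I'll settle and lower gently.

```bash
python3 inch.py '-0.5 -1.5 5 0 0 0 0.3;-0.5 -1.5 9 0 0 0 0.3;-0.5 -1.5 10 0 0 0 0.3;-0.5 -1.5 10 0 0 0 0.3;-0.5 -1.5 10 0 0 0 0.3'; python3 d.py 577.5 -153.3 11.5 0.027
```

```text
time: 12.78
eef_pos: [576.6, -153.1, 11.4]
tool_rot: [-0.0, 1.0, 0.013, -0.003]
force: [-0.1, 0.1, -2.0]
finger_gap: 0.423
gripper_force: 29.9
[ 0.9  0.2 -0.1] [-0.     0.007 -0.   ] dist 1
```

```bash
python3 inch.py '0.5 0 0.6 0 0 0 0.3;0.5 0 1.2 0 0 0 0.3;0.5 0 1.2 0 0 0 0.3'; python3 inch.py '0 0 0 0 0 0 0.5;0 0 0 0 0 0 0.55;0 0 0 0 0 0 0.55;0 0 0 0 0 0 0.55'
```

```text
time: 13.15
eef_pos: [576.7, -153.1, 11.3]
tool_rot: [0.0, 1.0, 0.013, -0.004]
force: [-4.1, 1.2, 5.2]
finger_gap: 0.423
gripper_force: 29.9
time: 13.65
eef_pos: [577.1, -153.1, 10.1]
tool_rot: [-0.0, 1.0, 0.013, -0.004]
force: [-0.4, -0.1, 0.3]
finger_gap: 0.55
gripper_force: 0.0
```

```bash
python3 inch.py '0 0 -20 0 0 0 0.6;0 0 -70 0 0 0 0.6;0 0 -110 0 0 0 0.6;0 0 -110 0 0 0 0.6'; python3 d.py 465.3 -258.5 120 0.027
```

```text
time: 14.15
eef_pos: [580.5, -154.0, 125.2]
tool_rot: [0.002, 1.0, 0.013, 0.001]
force: [-0.2, -0.1, -0.4]
finger_gap: 0.6
gripper_force: 0.0
[-118.   101.3    5.3] [ 0.003 -0.002 -0.   ] dist 156
```

```bash
python3 inch.py '-40 34 3 0 0 0 0.55;-80 68 5 0 0 0 0.55;-115 102 5 0 0 0 0.55;-115 102 5 0 0 0 0.55;-115 102 5 0 0 0 0.55;-115 102 5 0 0 0 0.55'; python3 d.py 465.3 -258.5 50 0.027; python3 - <<'E'
from workcell import ctrl
import cv2,numpy as np
a=[cv2.resize(ctrl.snapshot("top")["image"][130:250,310:470],(800,600))]
cv2.imwrite("pics/g6.png",a[0][:,:,::-1])
s=ctrl.snapshot("side")["image"];cv2.imwrite("pics/g6s.png",cv2.resize(s[190:350,270:450],(720,640))[:600,:,::-1])
E
```

```text
time: 14.9
eef_pos: [466.2, -257.1, 115.5]
tool_rot: [-0.001, 1.0, 0.014, -0.004]
force: [-1.2, -0.1, 1.0]
finger_gap: 0.553
gripper_force: 0.0
[-0.5  1.5 65.5] [-0.001  0.007  0.001] dist 65
```

View pics/g6.png

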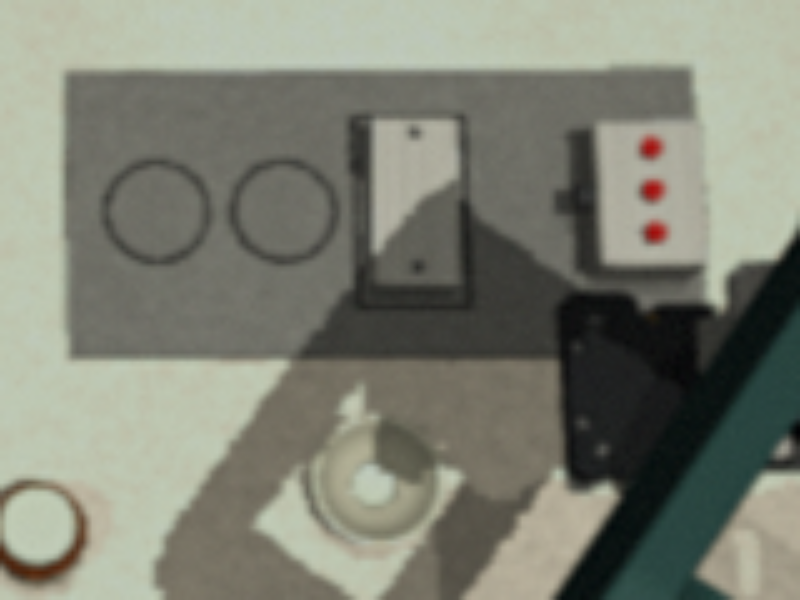

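View pics/g6s.png

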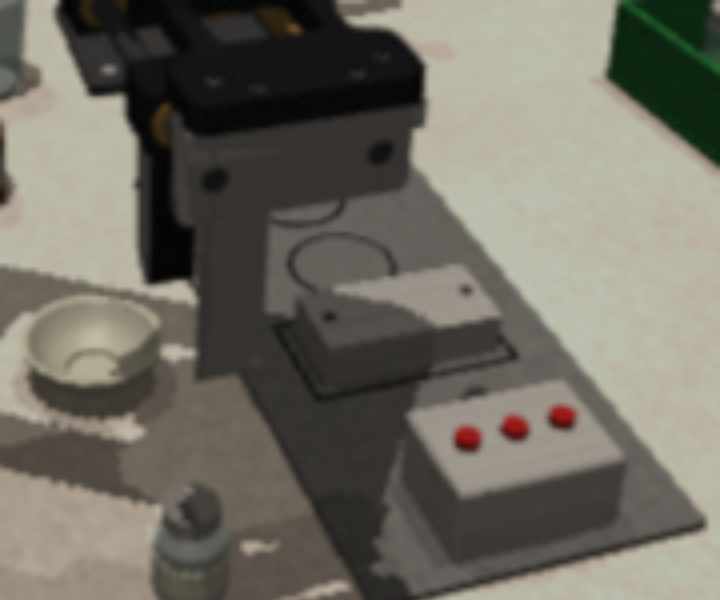

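```bash
python3 - <<'E'
from h import *
def fit(n,px,L):
    r=least_squares(lambda p:(proj(n,W(p,L))-px).ravel(),[590,-153,0.],x_scale=[100,100,1]);print(n,r.x.round(3),r.fun.round(1))
t=lambda L:(np.array(L)+.5)/5-.5+[310,130]
s=lambda L:(np.array(L)+.5)/4-.5+[270,190]
B=[(40,20,25),(40,-20,25),(-40,20,25),(-40,-20,25)]
O=[(46,26,5),(46,-26,5),(-46,26,5),(-46,-26,5)]
fit("top",t([(371,118),(462,119),(370,284),(463,286)]),B)
fit("top",t([(353,117),(467,117),(358,306),(471,306)]),O)
fit("side",s([(464,265),(502,320),(295,300),(325,350)]),B)
fit("side",s([(516,355),(322,397),(275,325)]),[O[1],O[3],O[2]])
E
```

```text
top [ 5.89929e+02 -1.52392e+02 -7.00000e-03] [ 0.5 -0.2 -0.6  0.1  0.7  0.  -0.6  0.1]
top [ 5.90335e+02 -1.53563e+02  1.50000e-02] [ 0.4 -0.1 -0.5  0.   0.2 -0.  -0.2  0.1]
side [ 5.89325e+02 -1.54887e+02 -4.00000e-03] [-0.2  0.5  0.  -0.1 -0.2 -0.9  0.4  0.5]
side [ 5.9119e+02 -1.5121e+02  3.8000e-02] [ 0.2 -0.2 -0.3  0.1  0.1  0.1]
```

Both views show the block flat inside the outline with margin all around, its centre at about (590,-153). Next: the short vial (side view around (190,550)).

```bash
python3 inch.py '-0.5 1 50 0 0.007 0 0.55;-0.5 1 95 0 0.007 0 0.55;-0.5 1 110 0 0.007 0 0.55;-0.5 1 110 0 0.007 0 0.55;-0.5 1 110 0 0.007 0 0.55;-0.5 1 110 0 0.007 0 0.55' 8; python3 d.py 465.3 -258.5 6 0.027
```

```text
time: 15.75
eef_pos: [465.7, -260.0, 8.3]
tool_rot: [0.001, 1.0, 0.013, 0.002]
force: [0.7, 0.9, -0.0]
finger_gap: 0.551
gripper_force: 0.0
[-0.4 -1.6  2.2] [ 0.002 -0.003 -0.   ] dist 3
```

```bash
python3 inch.py '0 0 0 0 0 0 0.4;0 0 0 0 0 0 0.15;0 0 0 0 0 0 0.15;0 0 0 0 0 0 0.15;0 0 0 0 0 0 0.15'; python3 d.py 590 -153.3 110 0.027
```

```text
time: 16.38
eef_pos: [464.4, -259.3, 6.4]
tool_rot: [0.0, 1.0, 0.013, 0.0]
force: [0.5, 0.9, 3.0]
finger_gap: 0.293
gripper_force: 8.0
[ 128.4 -102.6 -103.6] [ 0. -0. -0.] dist 194
```

```bash
python3 inch.py '0 0 -15 0 0 0 0.15;0 0 -50 0 0 0 0.15;0 0 -90 0 0 0 0.15;30 -25 -100 0 0 0 0.15;70 -55 -100 0 0 0 0.15;105 -85 -100 0 0 0 0.15;127.5 -102.5 -100 0 0 0 0.15;127.5 -102.5 -100 0 0 0 0.15' 12; python3 inch.py '0 0 0 0 0 0 0.15;0 0 0 0 0 0 0.15;0 0 0 0 0 0 0.15'; python3 d.py 589.2 -153.2 31.5 0.027
```

```text
time: 17.38
eef_pos: [590.1, -151.8, 106.5]
tool_rot: [-0.0, 1.0, 0.015, 0.0]
force: [-0.1, 0.4, -0.2]
finger_gap: 0.29
gripper_force: 12.0
time: 17.75
eef_pos: [588.4, -154.1, 106.4]
tool_rot: [-0.0, 1.0, 0.013, 0.0]
force: [-0.6, 0.6, 0.1]
finger_gap: 0.292
gripper_force: 12.0
[ 0.8 -0.8 74.9] [-0.    -0.    -0.002] dist 75
```

```bash
python3 inch.py '0.8 -0.8 40 0 0 0 0.15;0.8 -0.8 65 0 0 0 0.15;0.8 -0.8 72 0 0 0 0.15;0.8 -0.8 72 0 0 0 0.15;0.8 -0.8 72 0 0 0 0.15;0.8 -0.8 72 0 0 0 0.15'; python3 inch.py '0 0 1 0 0 0 0.15;0 0 2 0 0 0 0.15;0 0 2.5 0 0 0 0.15;0 0 2.5 0 0 0 0.15'
```

```text
time: 18.5
eef_pos: [590.7, -152.8, 35.7]
tool_rot: [0.0, 1.0, 0.013, 0.001]
force: [-0.3, 0.6, -0.4]
finger_gap: 0.291
gripper_force: 12.0
time: 19.0
eef_pos: [589.7, -152.4, 31.5]
tool_rot: [-0.0, 1.0, 0.013, -0.0]
force: [-0.1, -0.9, -0.2]
finger_gap: 0.292
gripper_force: 12.0
```

```bash
python3 inch.py '0 0.5 0.4 0 0 0 0.15;0 0.5 0.8 0 0 0 0.15;0 0.5 0.8 0 0 0 0.15'; python3 inch.py '0 0 0 0 0 0 0.36;0 0 0 0 0 0 0.45;0 0 0 0 0 0 0.5;0 0 -25 0 0 0 0.5;0 0 -75 0 0 0 0.5;0 0 -75 0 0 0 0.5;0 0 -75 0 0 0 0.5'; python3 d.py 432.2 18.3 110 0.027
```

```text
time: 19.38
eef_pos: [589.9, -152.7, 31.4]
tool_rot: [-0.0, 1.0, 0.013, 0.0]
force: [-1.7, 1.5, 4.2]
finger_gap: 0.29
gripper_force: 12.0
time: 20.25
eef_pos: [589.6, -152.9, 105.3]
tool_rot: [-0.0, 1.0, 0.013, -0.0]
force: [-0.5, -0.3, -0.6]
finger_gap: 0.501
gripper_force: 0.0
[-152.7 -175.4   -4.6] [-0.  0. -0.] dist 233
```

```bash
python3 inch.py '-40 -45 -4 0 0 0 0.78;-80 -90 -4 0 0 0 0.78;-120 -135 -4 0 0 0 0.78;-153 -175 -4 0 0 0 0.78;-153 -175 -4 0 0 0 0.78;-153 -175 -4 0 0 0 0.78;-153 -175 -4 0 0 0 0.78'; python3 d.py 432.2 18 6 0.027
```

```text
time: 21.12
eef_pos: [432.7, 17.1, 109.3]
tool_rot: [-0.0, 1.0, 0.013, -0.0]
force: [-0.4, -0.5, 1.1]
finger_gap: 0.778
gripper_force: 0.0
[ -0.3  -0.9 103.3] [-0.     0.001 -0.001] dist 103
```

```bash
python3 - <<'E'
from workcell import ctrl
import cv2,numpy as np
s=ctrl.snapshot("side")["image"][130:330,220:440]; cv2.imwrite("pics/g7.png",cv2.resize(s,(660,600))[:,:,::-1])
E
```

```text
(no output)
```

View pics/g7.png

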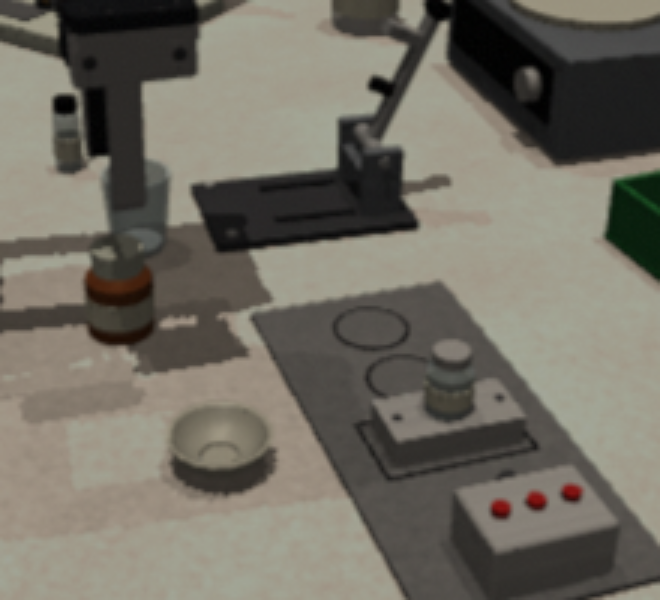

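The short vial stands at the block's middle (449,405), midway between the two holes. Next is the bottle.

```bash
python3 inch.py '0 -1 45 0 0 0 0.78;0 -1 90 0 0 0 0.78;0 -1 103 0 0 0 0.78;0 -1 103 0 0 0 0.78;0 -1 103 0 0 0 0.78' 10; python3 inch.py '0 0 0 0 0 0 0.6;0 0 0 0 0 0 0.3;0 0 0 0 0 0 0.3;0 0 0 0 0 0 0.3;0 0 0 0 0 0 0.3'; python3 d.py 587.3 -33 100 0.027
```

```text
time: 21.8
eef_pos: [434.0, 18.6, 8.8]
tool_rot: [0.0, 1.0, 0.013, 0.002]
force: [0.3, -0.2, 0.2]
finger_gap: 0.782
gripper_force: 0.0
time: 22.42
eef_pos: [432.4, 19.0, 7.3]
tool_rot: [-0.0, 1.0, 0.013, 0.0]
force: [-0.7, -0.2, 3.0]
finger_gap: 0.464
gripper_force: 10.0
[153.5  56.1 -92.7] [-0.    -0.001 -0.   ] dist 188
```

```bash
python3 inch.py '0 0 -15 0 0 0 0.3;0 0 -40 0 0 0 0.3;20 8 -80 0 0 0 0.3;60 22 -92 0 0 0 0.3;100 37 -92 0 0 0 0.3;140 51 -92 0 0 0 0.3;153.5 56 -92 0 0 0 0.3;153.5 56 -92 0 0 0 0.3' 16; python3 inch.py '0 0 0 0 0 0 0.3;0 0 0 0 0 0 0.3;0 0 0 0 0 0 0.3'; python3 d.py 587.3 -33 12.3 0.027
```

```text
time: 23.42
eef_pos: [586.9, -33.0, 98.6]
tool_rot: [-0.0, 1.0, 0.013, -0.001]
force: [-0.5, -0.4, -1.0]
finger_gap: 0.463
gripper_force: 16.0
time: 23.8
eef_pos: [586.6, -32.6, 99.2]
tool_rot: [-0.0, 1.0, 0.014, 0.0]
force: [-0.4, -0.2, -1.1]
finger_gap: 0.463
gripper_force: 16.0
[ 0.7  0.4 86.9] [-0. -0.  0.] dist 87
```

```bash
python3 inch.py '0.7 0.4 45 0 0 0 0.3;0.7 0.4 75 0 0 0 0.3;0.7 0.4 84 0 0 0 0.3;0.7 0.4 84 0 0 0 0.3;0.7 0.4 84 0 0 0 0.3;0.7 0.4 84 0 0 0 0.3'; python3 inch.py '0 0 1 0 0 0 0.3;0 0 2 0 0 0 0.3;0 0 3 0 0 0 0.3;0 0 3 0 0 0 0.3;0 0 3 0 0 0 0.3'
```

```text
time: 24.55
eef_pos: [588.9, -33.5, 16.4]
tool_rot: [0.0, 1.0, 0.013, 0.001]
force: [0.2, 1.0, -0.6]
finger_gap: 0.462
gripper_force: 16.0
time: 25.18
eef_pos: [587.8, -33.4, 12.2]
tool_rot: [-0.0, 1.0, 0.013, 0.0]
force: [-1.9, 0.6, 4.1]
finger_gap: 0.464
gripper_force: 16.0
```

```bash
python3 inch.py '0 0 0 0 0 0 0.55;0 0 0 0 0 0 0.65;0 0 0 0 0 0 0.7;0 0 -25 0 0 0 0.7;0 0 -75 0 0 0 0.7;0 0 -110 0 0 0 0.7;0 0 -110 0 0 0 0.7;0 0 -110 0 0 0 0.7'; python3 d.py 434.6 264 122 1.598
```

```text
time: 26.18
eef_pos: [587.1, -33.2, 120.5]
tool_rot: [-0.0, 1.0, 0.013, -0.001]
force: [1.0, 0.3, -0.2]
finger_gap: 0.701
gripper_force: 0.0
[-144.5 -301.2   -1. ] [-2.000e-03  1.000e-03 -1.571e+00] dist 334
```

```bash
python3 inch.py '-20 -40 0 0 0 -0.18 0.55;-40 -80 0 0 0 -0.36 0.5;-60 -120 0 0 0 -0.54 0.5;-80 -160 0 0 0 -0.72 0.5;-100 -200 0 0 0 -0.9 0.5;-115 -240 0 0 0 -1.08 0.5;-130 -270 0 0 0 -1.26 0.5;-144.5 -301 0 0 0 -1.44 0.5'; python3 inch.py '0 0 0 0 0 -0.13 0.5;0 0 0 0 0 -0.13 0.5;0 0 0 0 0 -0.13 0.5'; python3 d.py 434.6 264 12 1.598
```

```text
time: 27.18
eef_pos: [433.3, 264.1, 119.2]
tool_rot: [-0.001, 0.741, 0.672, -0.002]
force: [0.5, 0.5, 0.4]
finger_gap: 0.499
gripper_force: 0.0
time: 27.55
eef_pos: [434.8, 263.1, 120.6]
tool_rot: [-0.001, 0.699, 0.715, -0.001]
force: [0.1, -0.0, -0.4]
finger_gap: 0.5
gripper_force: 0.0
[1.000e+00 1.000e-01 1.086e+02] [-0.002  0.001 -0.004] dist 109
```

```bash
python3 - <<'E'
from workcell import ctrl
import cv2,numpy as np
a=cv2.resize(ctrl.snapshot("side")["image"][110:330,220:430],(400,419))
b=cv2.resize(ctrl.snapshot("top")["image"][110:270,310:470],(400,419))
cv2.imwrite("pics/g8.png",np.hstack([a,b])[:,:,::-1])
E
```

```text
(no output)
```

View pics/g8.png

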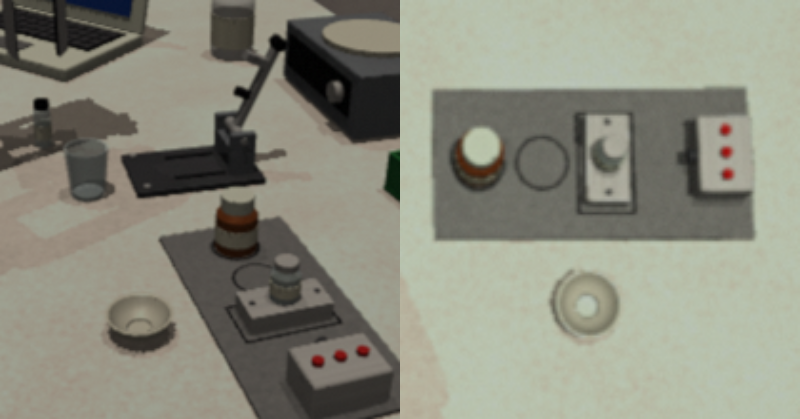

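Bottle sits over the farther circle (right half, about (478,158)); the near circle at (542,162) is free. Picking the slim vial.

```bash
python3 inch.py '1 0 45 0 0 0 0.5;1 0 90 0 0 0 0.5;1 0 107 0 0 0 0.5;1 0 107 0 0 0 0.5;1 0 107 0 0 0 0.5' 7; python3 inch.py '0 0 0 0 0 0 0.35;0 0 0 0 0 0 0.1;0 0 0 0 0 0 0.1;0 0 0 0 0 0 0.1;0 0 0 0 0 0 0.1'; python3 d.py 588.9 -93 105 1.598
```

```text
time: 28.28
eef_pos: [436.9, 265.3, 17.0]
tool_rot: [0.001, 0.698, 0.716, 0.002]
force: [0.3, 0.5, 0.6]
finger_gap: 0.5
gripper_force: 0.0
time: 28.9
eef_pos: [435.6, 264.9, 15.6]
tool_rot: [0.0, 0.698, 0.716, 0.001]
force: [-1.1, 0.5, 4.6]
finger_gap: 0.228
gripper_force: 7.0
[-361.7  144.   -89.6] [ 0.001 -0.001 -0.001] dist 399
```

```bash
python3 inch.py '0 0 -15 0 0 0 0.1;0 0 -50 0 0 0 0.1;-30 12 -90 0 0 0 0.1;-80 32 -105 0 0 0 0.1;-130 52 -105 0 0 0 0.1;-180 72 -105 0 0 0 0.1;-230 92 -105 0 0 0 0.1;-280 112 -105 0 0 0 0.1' 12; python3 d.py 588.9 -92.5 115 1.598
```

```text
time: 29.9
eef_pos: [555.0, -14.0, 120.6]
tool_rot: [0.0, 0.698, 0.716, 0.0]
force: [0.5, 0.1, -0.7]
finger_gap: 0.228
gripper_force: 12.0
[-79.4  31.8   5.6] [ 0.001 -0.    -0.001] dist 86
```

```bash
python3 inch.py '-40 16 3 0 0 0 0.1;-70 28 5 0 0 0 0.1;-79.5 32 5 0 0 0 0.1;-79.5 32 5 0 0 0 0.1;-79.5 32 5 0 0 0 0.1;-79.5 32 5 0 0 0 0.1'; python3 d.py 588.9 -92.5 20.6 1.598
```

```text
time: 30.65
eef_pos: [588.4, -89.7, 115.2]
tool_rot: [-0.0, 0.697, 0.717, 0.0]
force: [0.7, -0.1, -1.0]
finger_gap: 0.23
gripper_force: 12.0
[-2.8  0.4 94.6] [ 0. -0.  0.] dist 95
```

```bash
python3 inch.py '-2.5 0 45 0 0 0 0.1;-2.5 0 80 0 0 0 0.1;-2.5 0 90 0 0 0 0.1;-2.5 0 90 0 0 0 0.1;-2.5 0 90 0 0 0 0.1;-2.5 0 90 0 0 0 0.1'; python3 inch.py '0 0 1 0 0 0 0.1;0 0 2 0 0 0 0.1;0 0 3 0 0 0 0.1;0 0 3 0 0 0 0.1'; python3 d.py 588.9 -92.5 20.6 1.598
```

```text
time: 31.4
eef_pos: [589.9, -93.7, 26.8]
tool_rot: [0.001, 0.698, 0.716, 0.001]
force: [0.1, -0.1, -0.0]
finger_gap: 0.23
gripper_force: 12.0
time: 31.9
eef_pos: [588.5, -93.4, 21.6]
tool_rot: [-0.0, 0.698, 0.716, 0.0]
force: [-0.4, -0.1, 0.1]
finger_gap: 0.231
gripper_force: 12.0
[0.9 0.5 1. ] [-0.    -0.    -0.001] dist 1
```

```bash
python3 inch.py '0.7 0.3 0.6 0 0 0 0.1;0.7 0.3 1.2 0 0 0 0.1;0.7 0.3 1.6 0 0 0 0.1;0.7 0.3 1.6 0 0 0 0.1'; python3 inch.py '0 0 0 0 0 0 0.28;0 0 0 0 0 0 0.38;0 0 0 0 0 0 0.5;0 0 -25 0 0 0 0.5;0 0 -70 0 0 0 0.5;0 0 -130 0 0 0 0.5;0 0 -130 0 0 0 0.5;0 0 -130 0 0 0 0.5'; python3 d.py 380 -250 200 1.598
```

```text
time: 32.4
eef_pos: [589.0, -92.7, 20.6]
tool_rot: [-0.0, 0.698, 0.716, 0.0]
force: [-0.8, -0.5, 2.1]
finger_gap: 0.228
gripper_force: 12.0
time: 33.4
eef_pos: [588.7, -92.7, 149.9]
tool_rot: [-0.0, 0.698, 0.716, 0.0]
force: [-0.4, 1.0, -0.6]
finger_gap: 0.501
gripper_force: 0.0
[-151.8 -212.7  -50.1] [-0.    -0.    -0.001] dist 266
```

```bash
python3 inch.py '-30 -45 -20 0 0 0 0.5;-60 -90 -50 0 0 0 0.5;-90 -135 -50 0 0 0 0.5;-120 -180 -50 0 0 0 0.5;-152 -213 -50 0 0 0 0.5;-152 -213 -50 0 0 0 0.5;-152 -213 -50 0 0 0 0.5;-152 -213 -50 0 0 0 0.5'
python3 - <<'E'
from workcell import ctrl
import cv2,numpy as np
a=cv2.resize(ctrl.snapshot("side")["image"][130:330,240:430],(400,421))
b=cv2.resize(ctrl.snapshot("top")["image"][120:250,300:423],(400,421))
cv2.imwrite("pics/g9.png",np.hstack([a,b])[:,:,::-1])
from h import *
c,s=np.cos(.027),np.sin(.027)
for n,o,f in(("side",(240,130),2.105),("top",(300,120),3.25)):
  for nm,P in(("slim cap",(0,60,67)),("bottle cap",(0,120,67)),("short cap",(0,0,65))):
    q=proj(n,W([590.6,-153,.027],P))[0];print(n,nm,((q+.5-o)*f-.5+[400*(n=="top"),0]).round())
E
```

```text
time: 34.4
eef_pos: [380.5, -249.3, 199.3]
tool_rot: [-0.001, 0.697, 0.717, 0.0]
force: [0.5, 0.3, -0.1]
finger_gap: 0.502
gripper_force: 0.0
side slim cap [247. 206.]
side bottle cap [221. 173.]
side short cap [276. 246.]
top slim cap [626. 148.]
top bottle cap [539. 148.]
top short cap [713. 148.]
```

View pics/g9.png

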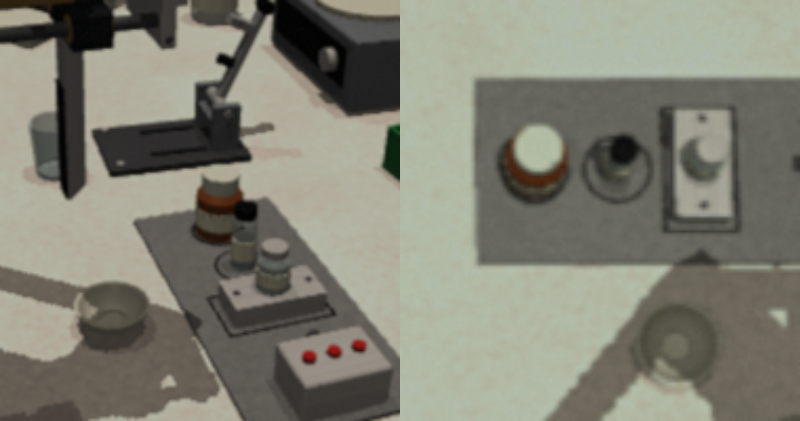

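```bash
python3 - <<'E'
from workcell import ctrl
import cv2
from h import *
im=ctrl.snapshot("top")["image"]
c=im[150:185,325:360].astype(int)
g=c.min(2)
m=((g>135)).astype(np.uint8)
n,l,st,ce=cv2.connectedComponentsWithStats(m);print(g.max())
for i in range(1,n): 
  if st[i,4]>20: print(st[i],ce[i]+[325,150])
print("pred",proj("top",W([590.6,-153,.027],[(0,120,67),(17,120,67),(-17,120,67),(0,137,67),(0,103,67)])).round(1).tolist())
cv2.imwrite("pics/g10.png",cv2.resize(im[145:195,320:420],(800,400),interpolation=cv2.INTER_CUBIC)[:,:,::-1])
E
```

```text
167
[ 11   9  13  14 147] [342.04081633 165.16326531]
pred [[342.4, 165.2], [342.3, 157.8], [342.6, 172.6], [334.8, 165.2], [350.1, 165.2]]
```

View pics/g10.png

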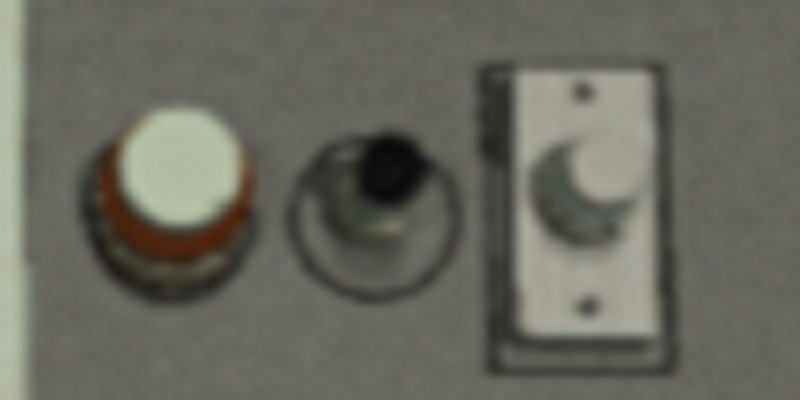

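All three caps lie within about a pixel of their predicted positions, and the block lies within the outline. Handing in.

```bash
python3 -c "
from workcell import ctrl
print(ctrl.finish_job())"
```

```text
the job is handed in; nothing more can be done
None
```

The measuring station is set up and handed in at about 34 s: bar fully back, block flat inside the outline, short vial, bottle and slim vial in their places to within about 1–2 mm in the camera check, and the beaker and dish not touched.

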